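# Chuck a clay flask in the self-centring bench chuck for cleaning

### The arm

A 7-joint arm with a two-finger parallel gripper is mounted at the origin on a cart in front of the work surface, level with it; the furniture and walls round the work are solid. World frame = base frame: x ahead of the robot, y to its left, z up, the work surface at z = 0. Lengths are in m, angles in rad, forces in N, time in s.
With the tool pointing down it reaches from about 0.425 to 0.875 m from the base axis. Payload 4.7 kg.
Tool frame: the origin (TCP) lies between the finger pads; the fingertips stand bot.nose_length ahead of it and the grasp point (between the pads) lies 11 mm behind it (bot.nose_length is the distance from the TCP to the fingertips, in m); y points along the fingers, x is the direction in which the jaws open and shut, and the axes are right-handed (so a half turn about y gives the same grasp; the last joint's range is limited). The gripper opens to 85 mm and grips with 20 to 120 N. Pads are 22 mm wide; open, the fingers measure 114 mm over their backs; the gripper's body (76 mm by 85 mm) begins 54 mm behind the grasp point. The pads swing forward as they close: fully open they stand 13 mm farther back than shut.
Start: joints at [-1.334, 0.321, -0.07, 1.45, 0.023, 1.371, -0.057], TCP at [0.144, 0.634, 0.239] pointing down, gripper open.
Joint ranges: [-2.86, 2.86], [-0.3, 2.09], [-1.38, 1.24], [0.06, 2.45], [-1.56, 4.7], [0.09, 2.05], [-2.69, 2.69]. Speed limits (rad/s): [2.57, 2.57, 3.14, 3.14, 3.14, 3.14, 3.14].

### API

Orientations are given as a unit quaternion [w, x, y, z].
In Python, from workcell import bot, cams gives the robot as it stands.
- The arm moves only by the tool servo_tool, never from a script. Its argument "rows" is a list that holds one entry, the list of rows, each a list of 6 numbers: the shift along the tool's x, y, z in mm, then the turn, a rotation vector about the tool's x, y, z in degrees. In form: [[[x, y, z, rx, ry, rz], ...]]. A call has 1 to 12 rows; each row is the pose to reach, as a shift and turn from the pose commanded when the call began, along the tool's axes at that moment; what a row does not reach only later rows make up. A row lasts 1/8 s, in which the tool goes at most 62.5 mm and 10.7 degrees, less where a joint would pass 70% of its speed; a pose out of reach is approached as far as the arm can. A call with a gripper value outside its range is refused whole. "fingers" is the opening, from 0 (shut) to 1 (fully open), set as the call begins (left out, the last holds). The fingers move at their own pace and stop on an object; "newtons" is the grip in N (left out, the last holds). Time passes only in rows, so rows that repeat a pose let the fingers close. It gives the time, the measured TCP pose, the force and the opening at its end, in the units of the state.
- bot.get_state(): the state, without advancing time (a new reading comes with each control period).
- cams.camera(name): name is "scene" or "top"; returns the picture (384x512x3 uint8, blue, green, red); there is no depth.
- cams.calibration(name): a dict with "fx", "fy", "cx", "cy" (pixels), "R" (3x3) and "t" (3): a world point X has camera coordinates R X + t. Camera axes: x right, y down, z forward; pixel columns grow to the right and rows downward; lengths in m; the calibration is good to about 2 mm. A picture is of the moment at which its call begins. calibration takes no time and is no camera call.
- bot.job_done(): hands the job in, once; it reports no verdict.
The state is a dict: "t": time; "joints": joint angles; "qd": joint speeds; "joint_torque": joint torques, N m; "tcp_pos": TCP position; "ee_rot": TCP orientation; "wrist_force": force on the tool from outside, world axes, zero at the start; "wrist_torque": the same for the moment, N m; "finger_gap": opening from 0.0 (shut) to 1.0 (fully open).
Only numpy, scipy, OpenCV 4.12 (cv2) and the standard library are available. Lean on these libraries where they do the work, as an engineer would, in place of code of your own. Each camera call takes 0.05 s, during which the arm holds its last target. There are 200 camera calls.

### The job

The narrow-necked clay flask is next to be brushed clean and has to be held upright in the three-jaw bench chuck, whose jaws were left closed. Open the jaws by swinging the lever of the chuck's sleeve, stand the flask upright on the chuck's face between them, and swing the lever back until all three jaws hold it, snug but not forced: the clay is brittle and the lever's end stop is too tight for it. Then let go of everything, and leave the beaker, the sherds and the brush where they are.

Things in the scene. Friction and masses are not known exactly. Their poses are not given: they have to be found in the camera images.
- chuck: bench chuck, fixed: round grey foot 172 mm across, knurled steel sleeve 140 across at height 25-45, steel body 132 across with a flat face at height 72. Origin: centre of the foot's underside on the chuck's vertical axis, z up. Three jaws on the face, at bearings 0, 120, 240 deg counter-clockwise from this body's x axis, slide in and out together. Jaw tops 97, knob top 98 above table.
- chuck_face (a point): point on the chuck's vertical axis in the plane of its flat face (72 mm above the table): where the middle of the flask's underside belongs. With the jaws fully open the foot has 13 mm of room all round.
- chuck_sleeve (a joint): turn of the sleeve, rad: 0 = stop, jaws fully open; 1.4 = stop, jaws closed. Grows (closes) as the lever swings clockwise seen from above. Pad faces stand at radius 40 mm - 12.9 mm x value, so they just touch the flask's foot at 1.01; good hold at 1.1 to 1.22; at the stop far too tight. Stiff, stays where left: about 4 N at the knob moves it with jaws free, 8 N at 12 N a pad, 11 N at 24 N a pad.
- lever_knob (a point): middle of the lever's upright black grip, 78 mm above the table; grip 25 across, spans heights 51-98, spins freely about its own upright axis. It moves in an arc of radius 125 about the chuck's axis, robot side, at bearing 3.84 rad - chuck_sleeve counter-clockwise from the chuck's x axis. Lever arm below it: 11 thick, rising from height 35 to 46; nothing else lies under the arc.
- pad_a: flat black rubber pad of the jaw at bearing 0, 26 mm wide, upper edge 24.5 above the chuck's face. Sprung: yields about 1 mm per 7 N, so on the flask some 6 N when the sleeve reads 1.08, 12 N at 1.15, 18 N at 1.22, 35 N at the stop (28 N cracks the clay). The sleeve's friction holds about 13 N a pad: closed tighter it springs back to that when let go. Frame's origin: near the chuck's axis, at table height.
- pad_b: the same pad of the jaw at bearing 120 degrees.
- pad_c: the same pad of the jaw at bearing 240 degrees.
- flask: unglazed brown-red clay flask with a narrow neck, 121 mm high, 0.2-0.3 kg, brittle, standing upright on the table left or right of the chuck. Origin: centre of its underside, z up its axis; round, so its yaw means nothing. Foot: straight cylinder 54 across, 0-26 high; belly 63 across at 42; neck 25-27 across at 78-108 high (grip it there); lip 38 across at 114-121.
- beaker: wide-mouthed beaker of the same clay without a neck, 68 mm across, 78 high, standing on the other side of the chuck. Bystander. Origin: centre of its underside.
- sherd_f1: pottery sherd, a flat broken piece 55 x 57 x 10, lying on the table between the robot and the chuck. Bystander.
- sherd_f2: pottery sherd 34 x 51 x 9, lying beside the one before. Bystander.
- sherd_d1: pottery sherd 57 x 75 x 12, lying on the table near its front edge, left of the middle. Bystander.
- sherd_a1: pottery sherd 57 x 87 x 12, lying on the table to the left of the chuck. Bystander.
- flat_brush: flat cleaning brush with wooden handle, 20 x 168 x 10, lying on the table. Bystander.

How it is judged:
By the outcome, as a careful person would: the job done as asked, in the order asked, and still so for the second after the job is handed in, with the robot touching nothing.
It also fails if it takes over 69 s, if anything falls off the work surface, if the arm or the gripper's body presses on something with over 40 N, if the wrist force passes 120 N, or if a joint passes its speed limit or range.

## Working session

There is one attempt and no reset: what is moved stays moved. The work goes in short steps, Python scripts to look and compute and a tool call to move; the robot and the scene stay as the last step left them, time stands still between calls to the robot, and variables do not carry over. Pictures are saved under pics/ and viewed, about 8 in all and at most 12, crops included, and the job is handed in when it is done.

Besides the shell and the picture viewer there is one more tool, called after "Request:" as a command line: name --argument value ..., lists and objects as JSON in quotes. servo_tool: Moves the arm, as the interface text tells. Its arguments: {"type":"object","properties":{"rows":{"type":"array"},"fingers":{"type":"number"},"newtons":{"type":"number"}},"required":["rows"]}

```bash
mkdir -p pics; ls; python3 - <<'E'
from workcell import bot,cams
import cv2,json
s=bot.get_state();print(s,bot.nose_length)
for n in("scene","top"):
    cv2.imwrite(f"pics/{n}0.png",cams.camera(n));c=cams.calibration(n);print(n,c)
E
```

```text
pics
{'t': 0.0, 'joints': array([-1.33391663,  0.32184726, -0.07006945,  1.45170921,  0.02259855,
        1.3707779 , -0.05690246]), 'qd': array([ 0.00080337, -0.00088845, -0.00093635,  0.00047485, -0.0001811 ,
       -0.00055225, -0.00015675]), 'joint_torque': array([-6.77433695e-05, -4.93580389e+01, -3.82501641e-01, -3.14338088e+01,
        1.27311662e-02,  1.14028738e-02, -2.21704886e-05]), 'tcp_pos': array([0.14355058, 0.63340531, 0.23819043]), 'ee_rot': array([-0.55201868,  0.55293679,  0.44080841, -0.44184187]), 'wrist_force': array([ 1.21938827, -0.18541653, -0.28367573]), 'wrist_torque': array([ 0.00027998, -0.0557338 , -0.06776092]), 'finger_gap': 0.995491480010332} 0.008
scene {'fx': 349.0722997742295, 'fy': 349.0722997742295, 'cx': 253.3522672186012, 'cy': 190.70792041114302, 'R': array([[ 0.85501505, -0.51838066, -0.01519088],
       [-0.33373288, -0.52756459, -0.7812157 ],
       [ 0.39695294,  0.67302087, -0.62407634]]), 't': array([-0.43588732,  0.2421288 ,  0.79525636])}
top {'fx': 347.1448603671007, 'fy': 347.1448603671007, 'cx': 255.32945195698267, 'cy': 187.98935501354853, 'R': array([[ 1.70251996e-01, -9.85400554e-01, -8.04389034e-05],
       [-9.65188901e-01, -1.66743490e-01, -2.01511773e-01],
       [ 1.98556400e-01,  3.43854201e-02, -9.79486089e-01]]), 't': array([-0.07532802,  0.50955647,  0.88641899])}
```

View pics/top0.png

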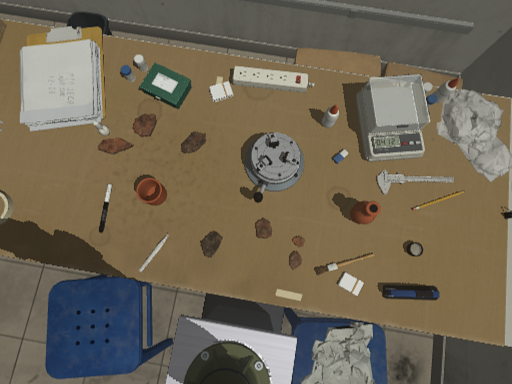

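View pics/scene0.png

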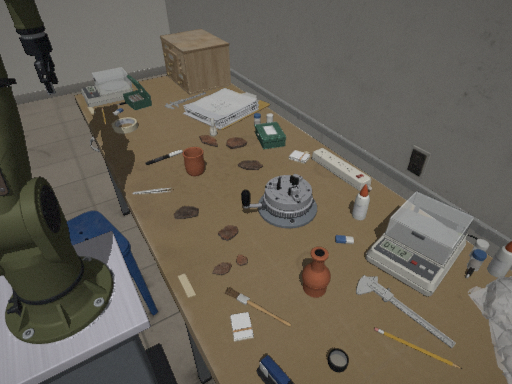

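The top view shows the chuck at about (275,160), its knob at (258,197), the flask at (365,212) on the right and the beaker at (151,190) on the left. The scene view shows the knob at (246,200) and the flask at (316,275). Next I'll zoom in.

```bash
cat >h.py <<'E'
import numpy as np,cv2
from workcell import bot,cams
def proj(n,X):
    c=cams.calibration(n);p=c["R"]@np.array(X,float)+c["t"]
    return np.array([c["fx"]*p[0]/p[2]+c["cx"],c["fy"]*p[1]/p[2]+c["cy"]])
def ray(n,u,v):
    c=cams.calibration(n);d=c["R"].T@np.array([(u-c["cx"])/c["fx"],(v-c["cy"])/c["fy"],1])
    return -c["R"].T@c["t"],d/np.linalg.norm(d)
def plane(n,uv,z):
    o,d=ray(n,*uv);return o+d*(z-o[2])/d[2]
def tri(uv1,uv2):
    o,d=ray("top",*uv1);p,e=ray("scene",*uv2)
    s=np.linalg.lstsq(np.c_[d,-e],p-o,rcond=None)[0]
    a=o+s[0]*d;b=p+s[1]*e;return (a+b)/2,np.linalg.norm(a-b)
E
python3 - <<'E'
from h import *
t=cv2.imread("pics/top0.png");s=cv2.imread("pics/scene0.png")
a=cv2.resize(t[125:225,235:335],None,fx=4,fy=4,interpolation=2)
b=cv2.resize(s[165:265,235:335],None,fx=4,fy=4,interpolation=2)
cv2.imwrite("pics/z0.png",np.hstack([a,b]))
for n,i in(("top",t),("scene",s)):
    h=cv2.cvtColor(i,cv2.COLOR_BGR2HSV)
    m=cv2.inRange(h,(0,120,60),(9,255,255))
    k,l,st,ce=cv2.connectedComponentsWithStats(m)
    for j in range(1,k):
        if st[j,4]>100: print(n,"red",st[j],ce[j])
    m=(i.max(2)<45).astype(np.uint8)
    k,l,st,ce=cv2.connectedComponentsWithStats(m)
    for j in range(1,k):
        if 10<st[j,4]<400 and 230<ce[j][0]<330 and 120<ce[j][1]<240: print(n,"blk",st[j],ce[j])
E
```

```text
top red [137 178  29  27 491] [150.37678208 191.08961303]
top red [359 202  21  22 177] [369.24858757 213.10734463]
top blk [269 142   9   6  38] [273.02631579 144.31578947]
top blk [283 152   5  10  23] [284.47826087 157.        ]
top blk [265 156   7   9  16] [268.375  159.9375]
top blk [259 179   4   5  12] [260.58333333 181.16666667]
top blk [254 192   8  10  65] [257.52307692 196.70769231]
scene red [183 147  21  29 403] [193.65508685 160.35980149]
scene red [302 247  28  50 793] [316.01134931 274.61034048]
scene blk [257 136   6  10  14] [259.42857143 139.64285714]
scene blk [290 176   9   9  58] [293.5862069  180.22413793]
scene blk [277 178   3  12  27] [278.18518519 184.33333333]
scene blk [288 189   3   6  11] [289.09090909 191.54545455]
scene blk [241 190   9  16 117] [245.41880342 197.70940171]
```

View pics/z0.png

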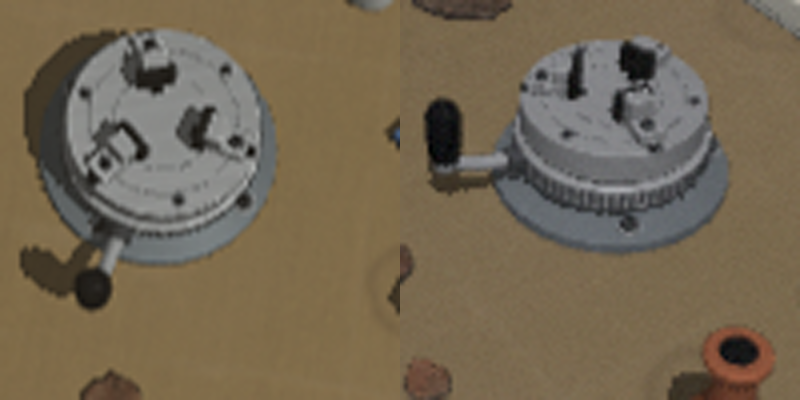

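The zoom shows the face disc, three jaws, and the knob at crop position (93,290) in top and (442,133) in scene. The flask lip's mouth in scene is at about (319,252). I'll fit these.

```bash
python3 - <<'E'
from h import *
from scipy.optimize import least_squares
a=np.linspace(0,2*np.pi,181)
def ext(n,x,y,z,r):
    P=np.array([proj(n,(x+r*np.cos(t),y+r*np.sin(t),z)) for t in a]);return P.min(0),P.max(0)
def f(p):
    l,h=ext("top",*p,.072,.066);L,H=ext("scene",*p,.072,.066)
    return [l[0]-251.75,h[0]-300.5,l[1]-132,L[0]-264.5,H[0]-313,L[1]-174.5]
r=least_squares(f,[.6,0]);c=r.x;print("chuck",c,r.fun)
def crop(n,u,v):return (u/4+235,v/4+(125 if n=="top" else 165))
k,e=tri(crop("top",93,288),crop("scene",442,133));print("knob",k,e,np.hypot(*(k[:2]-c)),np.arctan2(*(k[:2]-c)[::-1]), np.degrees(np.arctan2(*(k[:2]-c)[::-1])))
print("knobtop",plane("top",crop("top",93,287),.098))
for q in((152,50),(105,162),(238,143)):
    P=plane("top",crop("top",*q),.094)[:2];d=P-c;print("jaw",P,np.hypot(*d),np.degrees(np.arctan2(d[1],d[0])))
F=plane("scene",(235+337/4,165+351/4),.119);print("flask lip",F)
print("proj lip top",proj("top",(*F[:2],.119)),"base",proj("top",(*F[:2],0)),proj("scene",(*F[:2],0)))
t=cv2.imread("pics/top0.png");s=cv2.imread("pics/scene0.png")
x=cv2.resize(t[185:235,340:390],None,fx=8,fy=8,interpolation=2);y=cv2.resize(s[240:300,290:340],None,fx=8,fy=8,interpolation=2)[:400]
for im,n,ox,oy in((x,"top",340,185),(y,"scene",290,240)):
  for z,rr in((.121,.019),(.026,.027),(0,.027)):
    P=np.array([(proj(n,(F[0]+rr*np.cos(t),F[1]+rr*np.sin(t),z))-(ox,oy)+.5)*8 for t in a]);cv2.polylines(im,[P.astype(int)],True,(0,255,0))
def cc(im,n,ox,oy):
  for z,rr in((.072,.066),(0.005,.086),(.098,0)):
    X=c if rr else k[:2];rr=rr or .0125
    P=np.array([(proj(n,(X[0]+rr*np.cos(t),X[1]+rr*np.sin(t),z))-(ox,oy)+.5)*4 for t in a]);cv2.polylines(im,[P.astype(int)],True,(0,255,0))
  return im
z=cv2.resize(t[125:225,235:335],None,fx=4,fy=4,interpolation=2);w=cv2.resize(s[165:265,235:335],None,fx=4,fy=4,interpolation=2)
cc(z,"top",235,125);cc(w,"scene",235,165)
cv2.imwrite("pics/z1.png",cv2.resize(np.vstack([np.hstack([z,w]),np.hstack([x,y])]),None,fx=.75,fy=.75))
E
```

```text
Traceback (most recent call last):
  File "h.py", line 4, in proj
    c=cams.calibration(n);p=c["R"]@np.array(X,float)+c["t"]
ValueError: time passes only in moves, steps and waits
```

```bash
sed -i 's/cams.calibration(n)/CAL[n]/; 2a CAL={n:cams.calibration(n) for n in ("top","scene")}' h.py
cat >m1.py <<'E'
from h import *
from scipy.optimize import least_squares
a=np.linspace(0,2*np.pi,181)
def ext(n,x,y,z,r):
    P=np.array([proj(n,(x+r*np.cos(t),y+r*np.sin(t),z)) for t in a]);return P.min(0),P.max(0)
def f(p):
    l,h=ext("top",*p,.072,.066);L,H=ext("scene",*p,.072,.066)
    return [l[0]-251.75,h[0]-300.5,l[1]-132,L[0]-264.5,H[0]-313,L[1]-174.5]
r=least_squares(f,[.6,0]);c=r.x;print("chuck",c,r.fun)
def crop(n,u,v):return (u/4+235,v/4+(125 if n=="top" else 165))
k,e=tri(crop("top",93,288),crop("scene",442,133));print("knob",k,e,np.hypot(*(k[:2]-c)), np.degrees(np.arctan2(*(k[:2]-c)[::-1])))
print("knobtop",plane("top",crop("top",93,287),.098))
for q in((152,50),(105,162),(238,143)):
    P=plane("top",crop("top",*q),.094)[:2];d=P-c;print("jaw",P,np.hypot(*d),np.degrees(np.arctan2(d[1],d[0])))
F=plane("scene",(235+337/4,165+351/4),.119);print("flask lip",F)
print("proj lip top",proj("top",(*F[:2],.119)),"base",proj("top",(*F[:2],0)),proj("scene",(*F[:2],0)))
t=cv2.imread("pics/top0.png");s=cv2.imread("pics/scene0.png")
x=cv2.resize(t[185:235,340:390],None,fx=8,fy=8,interpolation=2);y=cv2.resize(s[240:300,290:340],None,fx=8,fy=8,interpolation=2)[:400]
for im,n,ox,oy in((x,"top",340,185),(y,"scene",290,240)):
  for z,rr in((.121,.019),(.026,.027),(0,.027)):
    P=np.array([(proj(n,(F[0]+rr*np.cos(t),F[1]+rr*np.sin(t),z))-(ox,oy)+.5)*8 for t in a]);cv2.polylines(im,[P.astype(int)],True,(0,255,0))
def cc(im,n,ox,oy):
  for z,rr in((.072,.066),(0.005,.086),(.098,0)):
    X=c if rr else k[:2];rr=rr or .0125
    P=np.array([(proj(n,(X[0]+rr*np.cos(t),X[1]+rr*np.sin(t),z))-(ox,oy)+.5)*4 for t in a]);cv2.polylines(im,[P.astype(int)],True,(0,255,0))
z=cv2.resize(t[125:225,235:335],None,fx=4,fy=4,interpolation=2);w=cv2.resize(s[165:265,235:335],None,fx=4,fy=4,interpolation=2)
cc(z,"top",235,125);cc(w,"scene",235,165)
cv2.imwrite("pics/z1.png",cv2.resize(np.vstack([np.hstack([z,w]),np.hstack([x,y])]),None,fx=.75,fy=.75))
E
python3 m1.py
```

```text
chuck [ 0.60999173 -0.02726184] [-0.35814802 -0.14752917 -0.25201232  0.56037323 -0.38657305  1.05908725]
knob [ 0.57645659 -0.09065256  0.10835522] 0.2594551900534094 0.07171463571060499 -117.87986325708621
knobtop [ 4.84351271e-01 -3.37987598e-04  9.80000000e-02]
jaw [ 0.64943568 -0.01191915] 0.0423228441638711 21.254761809120158
jaw [0.56817379 0.00600973] 0.05343909929943696 141.4932246998205
jaw [ 0.59571344 -0.07772517] 0.05244442241455196 -105.79854142460528
flask lip [ 0.50264599 -0.28151662  0.119     ]
proj lip top [371.4417332  207.11066116] base [357.58612492 213.35282879] [313.95658191 287.32501093]
```

View pics/z1.png

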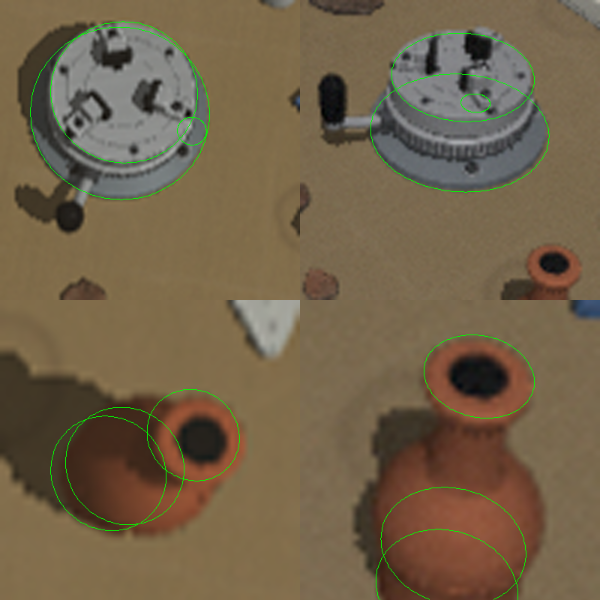

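The overlay shows the chuck circles fitting to about 1 px. The flask lip in the top view sits about 1 px right of the predicted ring (small calibration disagreement), and my knob pixel had a wrong crop offset. I'll correct both.

```bash
cat >>h.py <<'E'
def Rm(q):
    from scipy.spatial.transform import Rotation as R
    return R.from_quat([*q[1:],q[0]])
def rel(target,axx=None):
    """shift in tool axes (mm) to world target; turn about tool z (deg) to put tool x along world bearing axx (deg)"""
    s=bot.get_state();M=Rm(s["ee_rot"]).as_matrix()
    d=M.T@(np.array(target)-s["tcp_pos"])*1000
    out=[d.round(1)]
    if axx is not None:
        b=np.array([np.cos(np.radians(axx)),np.sin(np.radians(axx)),0]);v=M.T@b
        out.append(round(float(np.degrees(np.arctan2(v[1],v[0]))),1))
    return out
E
python3 - <<'E'
from h import *
c=np.array([.610,-.0273])
k,e=tri((258.0,196.8),(245.5,198.2));print("knob",k,e,np.hypot(*(k[:2]-c)),np.degrees(np.arctan2(*(k[:2]-c)[::-1])))
for n,uv in(("top",(340+200/6-.5,185+137/6-.5)),("scene",(290+179/6-.5,240+77/6-.5))):print(n,plane(n,uv,.121))
print(tri((340+200/6-.5,185+137/6-.5),(290+179/6-.5,240+77/6-.5)))
M=Rm(bot.get_state()["ee_rot"]).as_matrix();print(M.round(3))
E
```

```text
knob [0.48761207 0.00099907 0.07524311] 0.0011726184417128996 0.12561704781785474 166.9806285953443
top [ 0.50226914 -0.28434833  0.121     ]
scene [ 0.50222351 -0.28197899  0.121     ]
(array([ 0.50136822, -0.28343062,  0.12312825]), np.float64(0.0010110897590136637))
[[ 0.221 -0.    -0.975]
 [ 0.975 -0.002  0.221]
 [-0.002 -1.    -0.   ]]
```

Knob is at (0.488, 0.001, 0.075), at radius 125.6 mm, which matches the given arc. Flask axis is at about (0.502, -0.283). Tool y points down, so yaw turns are about y. I'll approach, turning half round so joint 7 has room for the lever swing.

Request:
servo_tool --rows '[[[-17,1,-30,0,10,0],[-34,2,-60,0,20,0],[-52,3,-90,0,30,0],[-70,4,-120,0,40,0],[-87,5,-150,0,50,0],[-105,6,-180,0,60,0],[-122,7,-210,0,70,0],[-140,8,-240,0,80,0],[-157,9,-270,0,90,0],[-175,10,-300,0,100,0],[-192,11,-330,0,110,0],[-209,12,-361,0,120,0]]]' --fingers 0.75 --newtons 30

```text
t: 1.6
tcp_pos: [0.45, 0.3494, 0.2269]
ee_rot: [-0.658, 0.658, -0.26, 0.259]
wrist_force: [0.1, 1.0, -1.3]
finger_gap: 0.751
```

```bash
sed -i 's/np.arctan2(v\[1\],v\[0\])/np.arctan2(-v[2],v[0])/' h.py; python3 - <<'E'
from h import *
s=bot.get_state();print(s["t"],s["tcp_pos"],s["joints"].round(2),s["finger_gap"]);M=Rm(s["ee_rot"]).as_matrix();print(M.round(3))
print(rel((.4876,.001,.150),-103))
E
```

```text
1.6 [0.44997326 0.34943081 0.22689112] [-1.04  0.16  0.37  1.69 -0.06  1.31 -1.41] 0.7508653831806359
[[ 0.73  -0.001  0.683]
 [-0.683 -0.     0.73 ]
 [-0.    -1.    -0.001]]
[array([ 265.5,   77. , -228.8]), 59.9]
```

Request:
servo_tool --rows '[[[33,9,-29,0,10,0],[66,18,-58,0,20,0],[100,27,-86,0,30,0],[133,36,-115,0,40,0],[166,45,-143,0,50,0],[199,54,-172,0,60,0],[232,60,-200,0,60,0],[265.5,67,-229,0,60,0],[265.5,77,-229,0,60,0],[265.5,77,-229,0,60,0],[265.5,77,-229,0,60,0]]]'

```text
t: 2.98
tcp_pos: [0.489, 0.0033, 0.1503]
ee_rot: [0.442, -0.442, 0.552, -0.552]
wrist_force: [-0.5, 0.2, -0.4]
finger_gap: 0.75
```

```bash
python3 - <<'E'
from h import *
print(rel((.4876,.001,.069),-103))
t=cams.camera("top");s=cams.camera("scene")
a=cv2.resize(t[145:245,205:305],None,fx=4,fy=4,interpolation=2)
b=cv2.resize(s[140:240,195:295],None,fx=4,fy=4,interpolation=2)
cv2.imwrite("pics/z2.png",np.hstack([a,b]))
E
```

```text
[array([ 2.6, 81.3, -0.8]), 0.4]
```

View pics/z2.png

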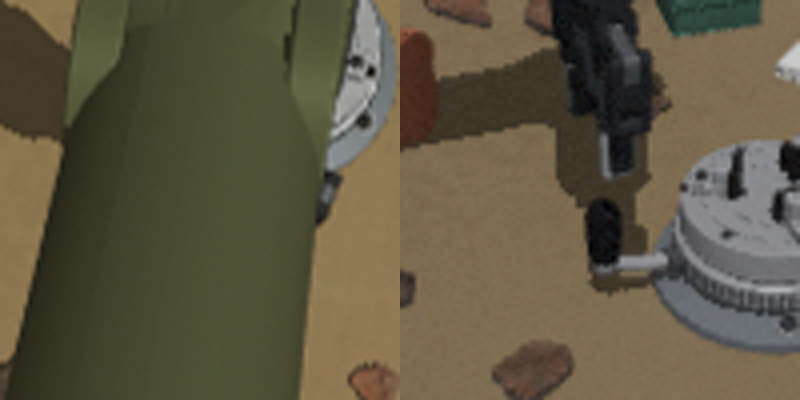

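The scene crop shows the gripper straight above the knob (crop 603,230) with the fingertips at (620,175); the arm hides the top view. I'll descend and close on the knob.

Request:
servo_tool --rows '[[[2.5,20,-1,0,0,0],[2.5,40,-1,0,0,0],[2.5,60,-1,0,0,0],[2.5,75,-1,0,0,0],[2.5,81,-1,0,0,0],[2.5,81,-1,0,0,0]]]'

```text
t: 3.82
tcp_pos: [0.4875, -0.0002, 0.0693]
ee_rot: [-0.441, 0.441, -0.552, 0.552]
wrist_force: [-0.0, 0.3, 0.2]
finger_gap: 0.749
```

Request:
servo_tool --rows '[[[0,0,0,0,0,0],[0,0,0,0,0,0],[0,0,0,0,0,0],[0,0,0,0,0,0],[0,0,0,0,0,0],[0,0,0,0,0,0]]]' --fingers 0 --newtons 25

```text
t: 4.58
tcp_pos: [0.4882, 0.0007, 0.0702]
ee_rot: [0.442, -0.441, 0.552, -0.552]
wrist_force: [-1.2, 3.0, 5.4]
finger_gap: 0.276
```

The opening reading (23.5 mm) fits the 25 mm grip, with low force. I'll start swinging counter-clockwise.

Request:
servo_tool --rows '[[[10.9,0,0.5,0,-5,0],[21.7,0,1.9,0,-10,0],[32.4,0,4.3,0,-15,0],[42.8,0,7.5,0,-20,0],[52.8,0,11.7,0,-25,0],[62.5,0,16.7,0,-30,0]]]'

```text
t: 5.32
tcp_pos: [0.4922, -0.0633, 0.0703]
ee_rot: [0.572, -0.568, 0.417, -0.419]
wrist_force: [4.8, 6.2, 1.3]
finger_gap: 0.274
```

```bash
python3 - <<'E'
from h import *
s=bot.get_state();print(s["tcp_pos"],s["wrist_force"],s["joints"].round(2));M=Rm(s["ee_rot"]).as_matrix();print(M.round(3));print("tool F",M.T@s["wrist_force"])
c=np.array([.610,-.0273]);d=s["tcp_pos"][:2]-c;print(np.hypot(*d),np.degrees(np.arctan2(d[1],d[0])))
E
```

```text
[ 0.49224944 -0.06329476  0.07025223] [4.77486842 6.19356503 1.31455111] [-0.56  0.17  0.69  2.04 -0.14  0.97 -1.07]
[[ 0.3    0.005  0.954]
 [-0.954  0.002  0.3  ]
 [-0.001 -1.     0.005]]
tool F [-4.47633414 -1.27720596  6.4201899 ]
0.12312926852187756 -163.00231318324845
```

Request:
servo_tool --rows '[[[10.9,0,1,0,-5,0],[21.7,0,3,0,-10,0],[32.4,0,5.5,0,-15,0],[42.8,0,9,0,-20,0],[52.8,0,13,0,-25,0],[62.5,0,18,0,-30,0],[71.7,0,24,0,-35,0],[80.3,0,30.5,0,-40,0]]]'

```text
t: 6.32
tcp_pos: [0.5445, -0.1292, 0.0701]
ee_rot: [0.681, -0.677, 0.198, -0.198]
wrist_force: [0.7, 8.4, 6.9]
finger_gap: 0.273
```

```bash
cat > q.py <<'E'
from h import *
s=bot.get_state();M=Rm(s["ee_rot"]).as_matrix();print(s["t"],s["tcp_pos"],"xb",np.degrees(np.arctan2(M[1,0],M[0,0])),"tool F",(M.T@s["wrist_force"]).round(1))
c=np.array([.610,-.0273]);d=s["tcp_pos"][:2]-c;print(np.hypot(*d),np.degrees(np.arctan2(d[1],d[0]))%360)
E
python3 q.py
```

```text
6.325 [ 0.54445911 -0.12922668  0.07014786] xb -32.468255698482 tool F [-3.9 -6.9  7.5]
0.1211802690380744 237.25817286192552
```

Request:
servo_tool --rows '[[[5.5,0,1,0,-2.5,0],[10.9,0,1.5,0,-5,0],[10.9,0,1.5,0,-5,0]]]'

```text
t: 6.7
tcp_pos: [0.5484, -0.1314, 0.0699]
ee_rot: [0.689, -0.684, 0.174, -0.164]
wrist_force: [-17.3, 13.2, 23.8]
finger_gap: 0.277
```

```bash
python3 q.py
```

```text
6.7 [ 0.54839456 -0.13144745  0.06989423] xb -27.60004365511113 tool F [-21.8 -23.4   3.8]
0.12100380238559452 239.39477993907497
```

Hit the open stop (22 N), at knob bearing about 240 deg. That gives a chuck yaw of 20 deg, which agrees with the jaws seen. Back off the load and let go.

Request:
servo_tool --rows '[[[-6.5,0,-1,0,0,0],[-6.5,0,-1,0,0,0],[-6.5,0,-1,0,0,0]]]'

```text
t: 7.08
tcp_pos: [0.5478, -0.1313, 0.0702]
ee_rot: [0.688, -0.685, 0.169, -0.169]
wrist_force: [0.5, 7.2, 6.5]
finger_gap: 0.274
```

```bash
python3 q.py
```

```text
7.075 [ 0.54783286 -0.13125475  0.07018841] xb -27.617920122198008 tool F [-2.9 -6.5  6.6]
0.1211253177721996 239.119683156452
```

Request:
servo_tool --rows '[[[0,0,0,0,0,0],[0,0,0,0,0,0],[0,0,0,0,0,0],[0,0,0,0,0,0],[0,-20,0,0,0,0],[0,-50,0,0,0,0],[0,-90,0,0,0,0],[0,-140,0,0,0,0]]]' --fingers 0.75

```text
t: 8.07
tcp_pos: [0.5461, -0.1352, 0.2114]
ee_rot: [-0.686, 0.686, -0.17, 0.17]
wrist_force: [0.2, 0.1, -0.5]
finger_gap: 0.75
```

```bash
python3 q.py;python3 - <<'E'
from h import *
print(rel((.502,-.283,.235),-30))
E
```

```text
8.075 [ 0.54614648 -0.135233    0.21141495] xb -27.79286494537539 tool F [0.1 0.5 0.2]
0.12540655874439055 239.39130276796953
[array([  29.8,  -23.6, -151.3]), 2.2]
```

Request:
servo_tool --rows '[[[6,-5,-30,0,0,0],[12,-10,-60,0,0,0],[18,-15,-90,0,0,0],[24,-20,-120,0,0,0],[30,-23,-151,0,0,0],[30,-23,-151,0,0,0],[30,-23,-151,0,0,0]]]'

```text
t: 8.95
tcp_pos: [0.5033, -0.2819, 0.233]
ee_rot: [0.687, -0.686, 0.169, -0.17]
wrist_force: [-0.2, 0.5, 0.4]
finger_gap: 0.748
```

```bash
python3 - <<'E'
from h import *
print(rel((.502,-.283,.086),-30))
t=cams.camera("top");s=cams.camera("scene");cv2.imwrite("pics/t3.png",t);cv2.imwrite("pics/s3.png",s)
a=cv2.resize(t[115:215,235:335],None,fx=4,fy=4,interpolation=2)
b=cv2.resize(s[165:315,235:385],None,fx=4,fy=4,interpolation=2)
cv2.imwrite("pics/z3.png",cv2.resize(np.hstack([cv2.copyMakeBorder(a,0,200,0,0,0),b]),None,fx=.8,fy=.8))
E
```

```text
[array([ -0.7, 147. ,  -1.7]), 2.3]
```

View pics/z3.png

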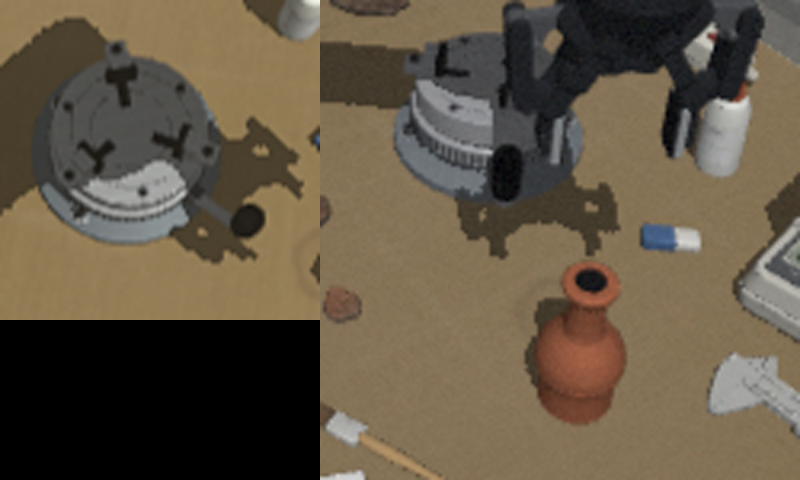

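The jaws are open wide and the lever is at the open stop, with the knob at top pixel (312,184). The flask is upright under the fingers, with the lip at scene pixel (320,253). I'll check the centre and then descend on the neck.

```bash
python3 - <<'E'
from h import *
k=plane("top",(235+248/3.2-.4,115+219/3.2-.4),.098);print("knob",k)
J=[plane("top",(235+u/3.2-.4,115+v/3.2-.4),.095)[:2] for u,v in((121,72),(97,153),(176,140))]
print("jaw pads",J)
A=np.array(J);c=np.linalg.solve(2*(A[1:]-A[0]),(A[1:]**2).sum(1)-(A[0]**2).sum());print(c,np.hypot(*(A-c).T),np.degrees(np.arctan2(*(A-c).T[::-1])))
E
```

```text
knob [ 0.5433006  -0.13091793  0.098     ]
jaw pads [array([ 0.64990802, -0.01021132]), array([ 0.57777071, -0.0020653 ]), array([ 0.59968188, -0.06403311])]
[ 0.61171853 -0.02491939] [0.04092388 0.04092388 0.04092388] [  21.06339982  146.05108429 -107.1049509 ]
```

Request:
servo_tool --rows '[[[-0.5,25,-1.5,0,0,0],[-0.5,55,-1.5,0,0,0],[-0.5,85,-1.5,0,0,0],[-0.5,110,-1.5,0,0,0],[-0.5,130,-1.5,0,0,0],[-0.5,147,-1.5,0,0,0],[-0.5,147,-1.5,0,0,0]]]'

```text
t: 9.93
tcp_pos: [0.5011, -0.2831, 0.0841]
ee_rot: [0.687, -0.686, 0.17, -0.169]
wrist_force: [0.3, 0.4, 0.3]
finger_gap: 0.749
```

Request:
servo_tool --rows '[[[0,0,0,0,0,0],[0,0,0,0,0,0],[0,0,0,0,0,0],[0,0,0,0,0,0],[0,0,0,0,0,0],[0,0,0,0,0,0]]]' --fingers 0 --newtons 25

```text
t: 10.68
tcp_pos: [0.5022, -0.2841, 0.0863]
ee_rot: [0.686, -0.686, 0.169, -0.17]
wrist_force: [-1.3, 0.6, 6.0]
finger_gap: 0.41
```

```bash
python3 q.py
```

```text
10.675 [ 0.50223991 -0.28407897  0.08633918] xb -27.76947713619342 tool F [-1.5 -6.  -0. ]
0.2784738333767589 247.23411178518023
```

The opening is about 35 mm, wider than a neck grip should be. I'll look before lifting.

```bash
python3 - <<'E'
from h import *
s=cams.camera("scene");print(bot.get_state()["finger_gap"])
cv2.imwrite("pics/z4.png",cv2.resize(s[200:310,265:375],None,fx=5.4,fy=5.4,interpolation=2))
E
```

```text
0.41002968074938656
```

View pics/z4.png

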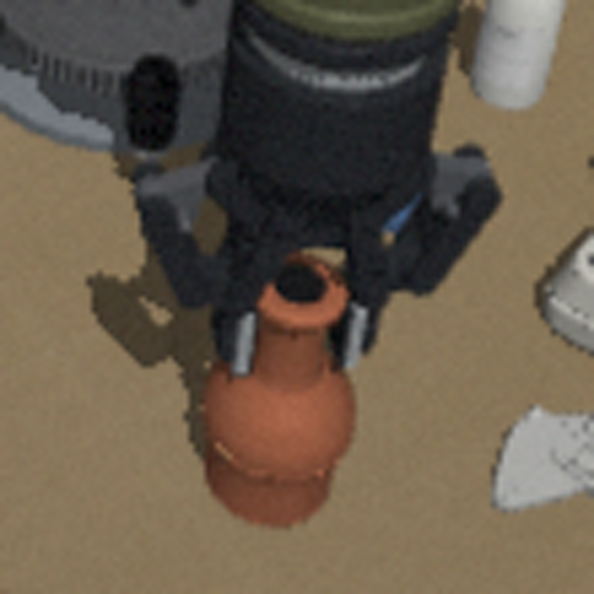

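The crop shows the pads touching the lip (upper pad edges beside the lip, with a gap at the neck), so the grip is too high. I'll open, go down 8 mm and close again.

Request:
servo_tool --rows '[[[0,0,0,0,0,0],[0,0,0,0,0,0],[0,4,0,0,0,0],[0,8,0,0,0,0],[0,8,0,0,0,0]]]' --fingers 0.65

```text
t: 11.35
tcp_pos: [0.5013, -0.2835, 0.0766]
ee_rot: [0.686, -0.686, 0.17, -0.169]
wrist_force: [0.3, -0.6, -0.1]
finger_gap: 0.648
```

```bash
python3 q.py
```

```text
11.35 [ 0.50127769 -0.28349806  0.07663347] xb -27.764988705715783 tool F [ 0.5  0.1 -0.4]
0.27831275158494034 247.00517594543572
```

Request:
servo_tool --rows '[[[0,0,0,0,0,0],[0,0,0,0,0,0],[0,0,0,0,0,0],[0,0,0,0,0,0],[0,0,0,0,0,0]]]' --fingers 0 --newtons 25

```text
t: 11.98
tcp_pos: [0.5015, -0.2837, 0.0774]
ee_rot: [0.687, -0.686, 0.17, -0.17]
wrist_force: [-1.7, 1.7, 2.8]
finger_gap: 0.377
```

```bash
python3 q.py
```

```text
11.975 [ 0.50150495 -0.28366913  0.0774114 ] xb -27.766574570542197 tool F [-2.3 -2.8  0.7]
0.2783815821856093 247.06198805705463
```

Request:
servo_tool --rows '[[[0,0,0,0,0,0],[0,0,0,0,0,0],[0,0,0,0,0,0]]]'

```text
t: 12.35
tcp_pos: [0.5016, -0.2837, 0.0774]
ee_rot: [0.687, -0.686, 0.17, -0.17]
wrist_force: [-3.7, 1.7, 4.1]
finger_gap: 0.381
```

```bash
python3 - <<'E'
from h import *
s=cams.camera("scene");print(bot.get_state()["finger_gap"])
cv2.imwrite("pics/z5.png",cv2.resize(s[235:295,290:350],None,fx=9,fy=9,interpolation=2))
E
```

```text
0.3866054247075609
```

View pics/z5.png

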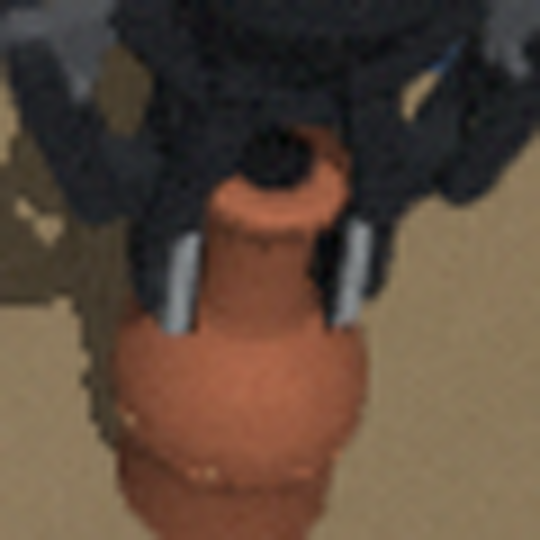

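The pads are now low on the shoulder, so the window lies between. Open, rise 4.5 mm, close again.

Request:
servo_tool --rows '[[[0,0,0,0,0,0],[0,0,0,0,0,0],[0,-4.5,0,0,0,0],[0,-4.5,0,0,0,0]]]' --fingers 0.6

```text
t: 12.9
tcp_pos: [0.5021, -0.284, 0.0823]
ee_rot: [-0.686, 0.687, -0.169, 0.17]
wrist_force: [-0.7, 0.3, 0.2]
finger_gap: 0.602
```

Request:
servo_tool --rows '[[[0,0,0,0,0,0],[0,0,0,0,0,0],[0,0,0,0,0,0],[0,0,0,0,0,0],[0,0,0,0,0,0],[0,0,0,0,0,0]]]' --fingers 0 --newtons 25

```text
t: 13.65
tcp_pos: [0.5018, -0.2838, 0.0819]
ee_rot: [0.686, -0.686, 0.17, -0.17]
wrist_force: [-0.9, 0.8, 3.3]
finger_gap: 0.386
```

```bash
python3 q.py
```

```text
13.65 [ 0.50176207 -0.2837875   0.08194393] xb -27.767370779698307 tool F [-1.2 -3.3  0.3]
0.27839053474434206 247.1202158993475
```

The opening settles at the same value (0.386) over a range of heights. It looks like the pad ends seat on the flare and shoulder around the neck, which is secure. I'll test with a small lift.

Request:
servo_tool --rows '[[[0,-5,0,0,0,0],[0,-12,0,0,0,0],[0,-20,0,0,0,0],[0,-30,0,0,0,0],[0,-30,0,0,0,0],[0,-30,0,0,0,0]]]'

```text
t: 14.4
tcp_pos: [0.5016, -0.2836, 0.1118]
ee_rot: [0.687, -0.686, 0.17, -0.17]
wrist_force: [-0.4, -0.4, -3.0]
finger_gap: 0.384
```

```bash
python3 q.py; python3 - <<'E'
from h import *
s=cams.camera("scene");t=cams.camera("top");print(bot.get_state()["finger_gap"])
a=cv2.resize(s[205:305,270:370],None,fx=5.5,fy=5.5,interpolation=2)
cv2.imwrite("pics/z6.png",a)
E
```

```text
14.4 [ 0.5016235  -0.28360619  0.11177443] xb -27.75918597603197 tool F [-0.1  3.  -0.6]
0.27827743059691923 247.0794168373706
0.38656451744936676
```

View pics/z6.png

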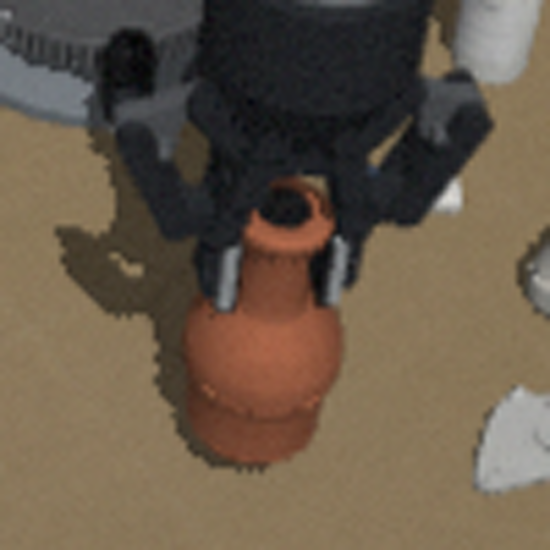

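The flask is off the table, upright, with a 3.0 N load (about 0.3 kg) and a stable grip. Lift higher and carry it over the chuck.

```bash
python3 - <<'E'
from h import *
print(rel((.502,-.284,.212)),rel((.611,-.026,.212)),rel((.611,-.026,.155)))
E
```

```text
[array([ 6.000e-01, -1.005e+02, -1.000e-01])] [array([ -23.1, -100.5,  278.9])] [array([-23. , -43.5, 278.9])]
```

Request:
servo_tool --rows '[[[0,-20,0,0,0,0],[0,-45,0,0,0,0],[0,-70,0,0,0,0],[0,-90,0,0,0,0],[0,-100,0,0,0,0],[-1,-100,15,0,0,0],[-4,-100,45,0,0,0],[-7,-100,80,0,0,0],[-10,-100,115,0,0,0],[-13,-100,150,0,0,0],[-15,-100,185,0,0,0],[-18,-100,220,0,0,0]]]'

```text
t: 16.0
tcp_pos: [0.5882, -0.078, 0.2106]
ee_rot: [0.687, -0.687, 0.17, -0.169]
wrist_force: [0.9, 0.1, -3.2]
finger_gap: 0.381
```

```bash
python3 q.py; python3 - <<'E'
from h import *
print(rel((.611,-.026,.212)),rel((.611,-.026,.160)))
E
```

```text
16.0 [ 0.58816684 -0.07795572  0.21063816] xb -27.69700435478608 tool F [0.7 3.2 0.5]
0.05516057079206335 246.68343571623302
[array([-3.9, -1.4, 56.6])] [array([-3.8, 50.6, 56.6])]
```

Request:
servo_tool --rows '[[[-2,0,25,0,0,0],[-3.5,0,45,0,0,0],[-4,0,56.5,0,0,0],[-4,0,56.5,0,0,0],[-4,0,56.5,0,0,0],[-4,0,56.5,0,0,0]]]'

```text
t: 16.75
tcp_pos: [0.6108, -0.0302, 0.212]
ee_rot: [-0.686, 0.686, -0.17, 0.17]
wrist_force: [0.8, -0.2, -3.4]
finger_gap: 0.385
```

```bash
python3 q.py; python3 - <<'E'
from h import *
print(rel((.611,-.026,.157)))
s=cams.camera("scene");t=cams.camera("top")
a=cv2.resize(s[120:230,240:350],None,fx=5,fy=5,interpolation=2)
cv2.imwrite("pics/z7.png",a)
E
```

```text
16.75 [ 0.61076629 -0.03020899  0.21199997] xb -27.881864990372435 tool F [0.8 3.4 0.2]
0.00300822549094567 284.75771569414934
[array([-1.8, 55. ,  3.8])]
```

View pics/z7.png

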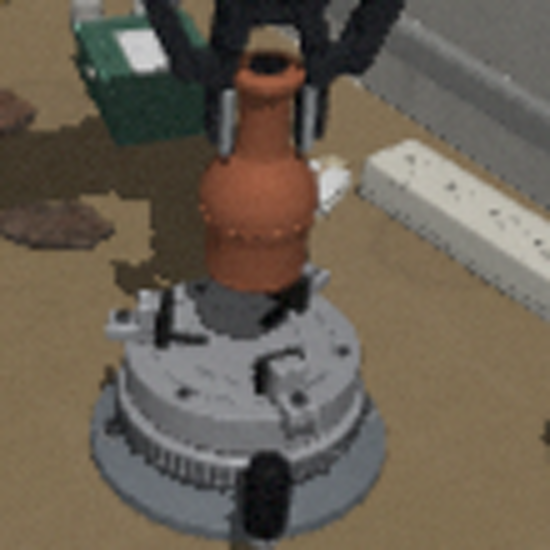

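The flask hangs upright, centred over the open jaws. Lowering.

Request:
servo_tool --rows '[[[-1,10,3,0,0,0],[-1.5,22,3.5,0,0,0],[-1.5,35,3.5,0,0,0],[-1.5,45,3.5,0,0,0],[-1.5,52,3.5,0,0,0],[-1.5,55,3.5,0,0,0],[-1.5,55,3.5,0,0,0]]]'

```text
t: 17.73
tcp_pos: [0.6114, -0.0251, 0.1568]
ee_rot: [0.686, -0.686, 0.17, -0.17]
wrist_force: [0.5, -0.4, -3.9]
finger_gap: 0.384
```

Request:
servo_tool --rows '[[[0,1.5,0,0,0,0],[0,3,0,0,0,0],[0,3,0,0,0,0]]]'

```text
t: 18.1
tcp_pos: [0.6115, -0.025, 0.1541]
ee_rot: [0.687, -0.686, 0.169, -0.17]
wrist_force: [-0.8, 0.1, -2.1]
finger_gap: 0.384
```

```bash
python3 q.py
```

```text
18.1 [ 0.61151847 -0.02500637  0.15409223] xb -27.762868150492757 tool F [-0.7  2.1 -0.2]
0.002750724315525309 56.49383130449423
```

Load is starting to come off, so it's touching. I'll press 1.5 mm more and check.

Request:
servo_tool --rows '[[[0,1.5,0,0,0,0],[0,1.5,0,0,0,0]]]'

```text
t: 18.35
tcp_pos: [0.612, -0.0249, 0.154]
ee_rot: [0.687, -0.686, 0.169, -0.17]
wrist_force: [-1.9, 0.0, 4.9]
finger_gap: 0.384
```

```bash
python3 q.py
```

```text
18.35 [ 0.61197235 -0.02485757  0.15401685] xb -27.759116947390094 tool F [-1.6 -4.9 -0.8]
0.0031393725705484124 51.077880610061406
```

Seated (4.9 N upward). Release and rise clear.

Request:
servo_tool --rows '[[[0,-1,0,0,0,0],[0,-1,0,0,0,0],[0,-1,0,0,0,0],[0,-1,0,0,0,0],[0,-8,0,0,0,0],[0,-25,0,0,0,0],[0,-50,0,0,0,0],[0,-80,0,0,0,0],[0,-105,0,0,0,0],[0,-105,0,0,0,0]]]' --fingers 0.8

```text
t: 19.6
tcp_pos: [0.6129, -0.0254, 0.2609]
ee_rot: [0.687, -0.686, 0.168, -0.172]
wrist_force: [-0.3, -0.1, 0.1]
finger_gap: 0.8
```

```bash
python3 q.py; python3 - <<'E'
from h import *
print(rel((.547,-.132,.258)),rel((.547,-.132,.069)))
t=cams.camera("top");s=cams.camera("scene");cv2.imwrite("pics/s8.png",s);cv2.imwrite("pics/t8.png",t)
E
```

```text
19.6 [ 0.61285077 -0.0254205   0.26091116] xb -27.774242947395603 tool F [-0.2 -0.1 -0.3]
0.0034145913663025614 33.396639325575556
[array([  -8.6,    2.5, -125. ])] [array([  -9.6,  191.5, -125.6])]
```

Request:
servo_tool --rows '[[[-3,0,-30,0,0,0],[-6,0,-65,0,0,0],[-9,0,-100,0,0,0],[-9,0,-125,0,0,0],[-9,30,-125.5,0,0,0],[-9,75,-125.5,0,0,0],[-9,120,-125.5,0,0,0],[-9,160,-125.5,0,0,0],[-9,180,-125.5,0,0,0],[-9,191,-125.5,0,0,0],[-9,191,-125.5,0,0,0]]]'

```text
t: 21.08
tcp_pos: [0.5452, -0.1319, 0.0665]
ee_rot: [-0.686, 0.686, -0.17, 0.17]
wrist_force: [0.4, -0.5, -0.3]
finger_gap: 0.797
```

Request:
servo_tool --rows '[[[0,0,0,0,0,0],[0,0,0,0,0,0],[0,0,0,0,0,0],[0,0,0,0,0,0],[0,0,0,0,0,0],[0,0,0,0,0,0],[0,0,0,0,0,0]]]' --fingers 0 --newtons 25

```text
t: 21.95
tcp_pos: [0.546, -0.1322, 0.0675]
ee_rot: [0.687, -0.686, 0.169, -0.171]
wrist_force: [0.0, -0.7, 5.4]
finger_gap: 0.279
```

```bash
python3 q.py;python3 - <<'E'
from h import *
s=cams.camera("scene")
cv2.imwrite("pics/z8.png",cv2.resize(s[120:240,230:350],None,fx=5,fy=5,interpolation=2))
E
```

```text
21.95 [ 0.54597495 -0.13216198  0.06745377] xb -27.767143891839083 tool F [ 0.3 -5.4 -0.6]
0.12286269668991232 238.5932245641958
```

View pics/z8.png

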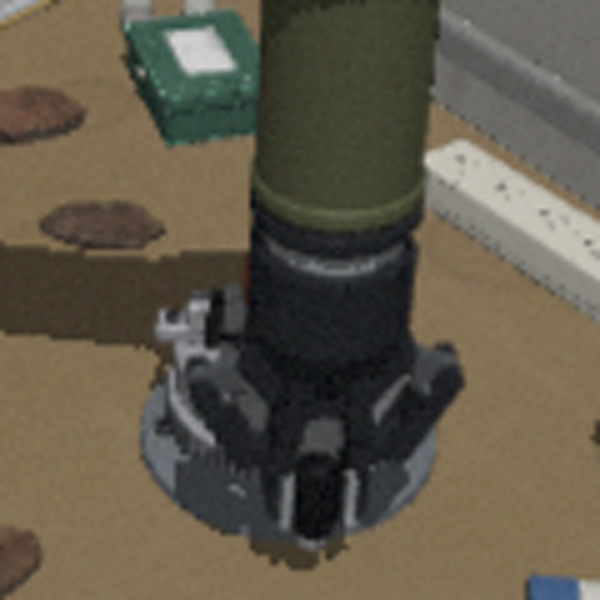

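Pads stand either side of the knob, and the opening (0.279) confirms the grip. I'll work out the closing arc rows.

```bash
cat >arc.py <<'E'
import sys
from h import *
def arc(angles,C=(.611,-.025)):
    s=bot.get_state();M=Rm(s["ee_rot"]).as_matrix();d=s["tcp_pos"][:2]-C;b=np.arctan2(d[1],d[0]);r=.125
    print("r",np.hypot(*d),"bearing",np.degrees(b)%360,"F",(M.T@s["wrist_force"]).round(1),"gap",s["finger_gap"])
    for a in angles:
        t=b-np.radians(a);w=np.array([r*(np.cos(t)-np.cos(b)),r*(np.sin(t)-np.sin(b)),0])*1000
        v=M.T@w;print(a,v.round(1))
arc([float(x) for x in sys.argv[1:]])
E
python3 arc.py 5 10 15 20 25 30 35 40 45 50
```

```text
r 0.12531529542540576 bearing 238.7585285546123 F [ 1.  -5.4  0.6] gap 0.27469429375187376
5.0 [-10.8  -0.    1.1]
10.0 [-21.6  -0.    3.2]
15.0 [-32.   -0.1   6.2]
20.0 [-42.2  -0.1  10.1]
25.0 [-52.   -0.1  14.9]
30.0 [-61.4  -0.1  20.5]
35.0 [-70.2  -0.1  26.9]
40.0 [-78.4  -0.1  34.1]
45.0 [-86.   -0.1  41.9]
50.0 [-92.9  -0.2  50.4]
```

Request:
servo_tool --rows '[[[-10.8,0,1.1,0,5,0],[-21.6,0,3.2,0,10,0],[-32,0,6.2,0,15,0],[-42.2,0,10.1,0,20,0],[-52,0,14.9,0,25,0],[-61.4,0,20.5,0,30,0],[-70.2,0,26.9,0,35,0],[-78.4,0,34.1,0,40,0],[-86,0,42,0,45,0],[-93,0,50.4,0,50,0],[-93,0,50.4,0,50,0]]]'

```text
t: 23.38
tcp_pos: [0.4858, -0.0443, 0.0674]
ee_rot: [-0.55, 0.551, -0.444, 0.444]
wrist_force: [-4.3, -0.5, 11.9]
finger_gap: 0.274
```

```bash
python3 q.py; python3 arc.py 3 5 8 11 14
```

```text
23.375 [ 0.48577975 -0.04433709  0.06736149] xb -77.78802139975869 tool F [ -0.5 -11.9  -4.3]
0.12538314757949426 187.80952046381563
r 0.12670451768945556 bearing 188.778535306331 F [ -0.5 -11.9  -4.3] gap 0.273855665328152
3.0 [-6.5  0.   0.6]
5.0 [-10.8   0.    1.1]
8.0 [-17.3   0.    2.3]
11.0 [-23.7   0.    3.7]
14.0 [-30.    0.    5.5]
```

Request:
servo_tool --rows '[[[-6.5,0,1.5,0,3,0],[-10.8,0,2.5,0,5,0],[-15.2,0,3.5,0,7,0]]]'

```text
t: 23.75
tcp_pos: [0.4844, -0.0306, 0.0673]
ee_rot: [-0.52, 0.523, -0.478, 0.476]
wrist_force: [-9.5, -4.9, 19.1]
finger_gap: 0.278
```

```bash
python3 arc.py 2 4 6 8
```

```text
r 0.1267501998383594 bearing 182.52025776007025 F [  4.1 -19.  -10. ] gap 0.2776574215452703
2.0 [-4.4 -0.   0.3]
4.0 [-8.7 -0.   0.7]
6.0 [-13.   -0.    1.3]
8.0 [-17.3  -0.    2. ]
```

Request:
servo_tool --rows '[[[-2.2,0,0.2,0,1,0],[-4.3,0,0.4,0,2,0]]]'

```text
t: 24.0
tcp_pos: [0.4842, -0.0263, 0.0673]
ee_rot: [-0.512, 0.515, -0.487, 0.485]
wrist_force: [-9.9, -5.7, 17.2]
finger_gap: 0.274
```

```bash
python3 arc.py 2 4 6 8
```

```text
r 0.1268073516449279 bearing 180.56566133749462 F [  5.2 -17.2 -10.3] gap 0.27424522890918457
2.0 [-4.4 -0.   0.3]
4.0 [-8.7 -0.   0.7]
6.0 [-13.   -0.    1.3]
8.0 [-17.3  -0.    2. ]
```

Request:
servo_tool --rows '[[[-2.2,-1,-0.5,0,1,0],[-4.4,-2,-1,0,2,0],[-6.5,-3,-1.2,0,3,0],[-8.7,-3,-1.2,0,4,0]]]'

```text
t: 24.5
tcp_pos: [0.4839, -0.018, 0.0678]
ee_rot: [-0.495, 0.497, -0.503, 0.505]
wrist_force: [4.7, -6.6, -11.6]
finger_gap: 0.273
```

```bash
sed -i 's/C=(.611,-.025)/C=(.6095,-.0245)/' arc.py; python3 arc.py 1 2 3 4
```

```text
r 0.12577193979265885 bearing 177.04087293855147 F [ 6.5 11.6  4.8] gap 0.2727134117432589
1.0 [-2.2 -0.   0.1]
2.0 [-4.4 -0.   0.2]
3.0 [-6.5 -0.   0.4]
4.0 [-8.7 -0.   0.6]
```

Sleeve reads about 1.10 by angle, and the 6.5 N knob force agrees. A little further to about 1.15.

Request:
servo_tool --rows '[[[-2.2,1,0.3,0,1,0],[-4.4,1.5,0.5,0,2,0],[-6.5,1.5,0.7,0,3,0],[-6.5,1.5,0.7,0,3,0]]]'

```text
t: 25.0
tcp_pos: [0.4845, -0.0117, 0.0676]
ee_rot: [-0.482, 0.484, -0.516, 0.517]
wrist_force: [-0.3, -5.2, 2.2]
finger_gap: 0.278
```

```bash
python3 arc.py 1 2 3 4
```

```text
r 0.12566748237149858 bearing 174.1628055723865 F [ 5.2 -2.2  0.1] gap 0.27783996211631995
1.0 [-2.2 -0.   0.1]
2.0 [-4.4 -0.   0.2]
3.0 [-6.5 -0.   0.4]
4.0 [-8.7 -0.   0.6]
```

Request:
servo_tool --rows '[[[-2.5,0,0.1,0,1,0]]]'

```text
t: 25.12
tcp_pos: [0.4847, -0.0098, 0.0676]
ee_rot: [-0.477, 0.48, -0.52, 0.522]
wrist_force: [-0.8, -8.1, 2.6]
finger_gap: 0.278
```

```bash
python3 arc.py 1
```

```text
r 0.1256765075346141 bearing 173.29342893690955 F [ 8.1 -2.6 -0.1] gap 0.2778717500446493
1.0 [-2.2 -0.   0.1]
```

8.1 N at the knob while moving corresponds to about 12 N a pad, and the angle gives about 1.16. Stop here: take off the load, let go and rise.

Request:
servo_tool --rows '[[[-1,0,0.1,0,1,0],[-1,0,0.1,0,1,0]]]'

```text
t: 25.38
tcp_pos: [0.4848, -0.0087, 0.0675]
ee_rot: [-0.472, 0.475, -0.524, 0.525]
wrist_force: [-1.4, -7.1, 2.8]
finger_gap: 0.276
```

Request:
servo_tool --rows '[[[0,0,0,0,0,0],[0,0,0,0,0,0],[0,0,0,0,0,0],[0,0,0,0,0,0],[0,0,0,0,0,0],[0,-25,0,0,0,0],[0,-60,0,0,0,0],[0,-110,0,0,0,0],[0,-160,0,0,0,0],[0,-200,0,0,0,0]]]' --fingers 0.75

```text
t: 26.62
tcp_pos: [0.4861, -0.0055, 0.27]
ee_rot: [-0.475, 0.473, -0.524, 0.525]
wrist_force: [0.1, 0.5, -0.1]
finger_gap: 0.749
```

```bash
python3 q.py; python3 - <<'E'
from h import *
print(rel((.47,.25,.26)))
E
```

```text
26.625 [ 0.48606667 -0.00554019  0.27003266] xb -95.77150609279244 tool F [-0.5  0.1  0.1]
0.12582908608995894 170.04169256405373
[array([-252.6,   10.3,  -41.7])]
```

Request:
servo_tool --rows '[[[-35,0,-6,0,0,0],[-75,0,-12,0,0,0],[-115,0,-18,0,0,0],[-155,0,-25,0,0,0],[-195,0,-32,0,0,0],[-230,0,-40,0,0,0],[-250,0,-42,0,0,0],[-250,0,-42,0,0,0]]]'

```text
t: 27.62
tcp_pos: [0.469, 0.2483, 0.2675]
ee_rot: [-0.474, 0.475, -0.524, 0.524]
wrist_force: [0.0, -1.7, -0.5]
finger_gap: 0.75
```

```bash
python3 - <<'E'
from h import *
t=cams.camera("top");s=cams.camera("scene");cv2.imwrite("pics/t9.png",t);cv2.imwrite("pics/s9.png",s)
a=cv2.resize(t[115:215,230:330],None,fx=4,fy=4,interpolation=2)
b=cv2.resize(s[130:230,235:335],None,fx=4,fy=4,interpolation=2)
t0=cv2.imread("pics/top0.png")
d=cv2.absdiff(t,t0).max(2)
cv2.imwrite("pics/z9.png",np.vstack([np.hstack([a,b]),np.hstack([t[100:300,80:480],cv2.cvtColor(d,cv2.COLOR_GRAY2BGR)[100:300,80:480]])]))
C=np.array([.6095,-.0245])
for w in("s9","s8"):
  i=cv2.imread(f"pics/{w}.png");m=cv2.inRange(cv2.cvtColor(i,cv2.COLOR_BGR2HSV),(0,120,60),(12,255,255))[120:230,250:330]
  k,l,st,ce=cv2.connectedComponentsWithStats(m);j=1+st[1:,4].argmax();print(w,st[j],ce[j]+(250,120))
for z in(.072,.114,.193):print(proj("scene",(*C,z)),proj("top",(*C,z)))
E
```

```text
s9 [ 28  29  23  45 617] [288.87358185 172.77957861]
s8 [ 28  29  23  45 660] [289.11818182 173.50454545]
[287.99951764 189.06104313] [274.82777489 154.92796848]
[288.72135534 176.95382246] [275.72276399 150.12521699]
[290.19298381 152.27053057] [277.6502363  139.78188384]
```

View pics/z9.png

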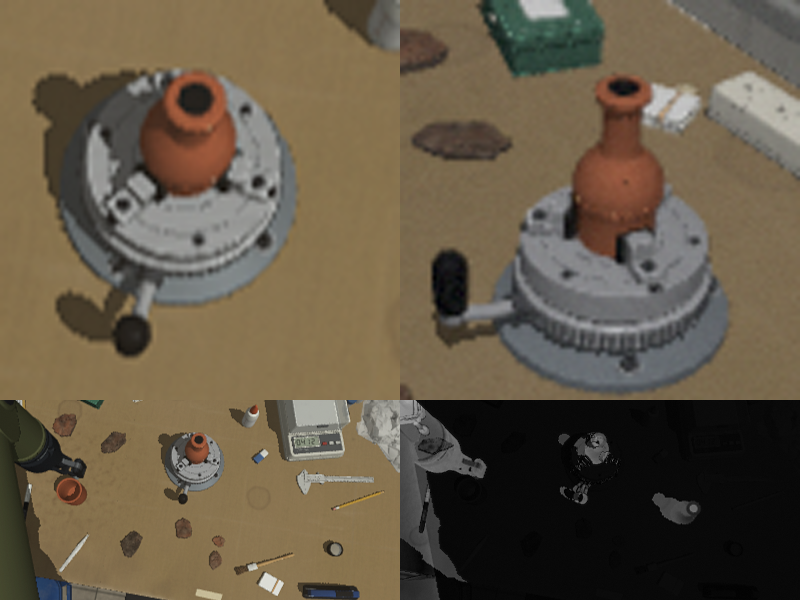

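```bash
python3 - <<'E'
from h import *
C=np.array([.6095,-.0255]);b=[]
for f,x0,y0 in(("top0",245,188),("t3",302,175),("t9",252,190)):
    i=cv2.imread(f"pics/{f}.png")[y0:y0+20,x0:x0+22];m=(i.max(2)<50).astype(np.uint8)
    k,l,st,ce=cv2.connectedComponentsWithStats(m);j=1+st[1:,4].argmax()
    p=plane("top",ce[j]+(x0,y0),.090)[:2];d=p-C;b.append(np.arctan2(d[1],d[0])%(2*np.pi));print(f,st[j],p,np.hypot(*d),b[-1])
print("sleeve: start",b[1]-b[0],"now",b[1]-b[2])
E
```

```text
top0 [ 8  4 10 10 70] [0.48589198 0.00170848] 0.12656715155390416 2.9249287556988253
t3 [ 5  4 10 10 79] [ 0.54323624 -0.13086244] 0.12446738363108388 4.150981084728349
t9 [ 6  4  9 10 70] [ 0.483453   -0.01095121] 0.12688386112894445 3.026677627371525
sleeve: start 1.2260523290295233 now 1.1243034573568238
```

```bash
python3 -c "
from workcell import bot
print(bot.job_done())"
```

```text
the job is handed in; nothing more can be done
None
```

The flask now stands upright in the chuck with the jaws closed on it, and the job is handed in at about 27.7 s of the 69 s allowed. I swung the lever to its open stop, stood the flask on the face between the jaws, then swung the lever back and stopped short of the end stop.

**Hold:** The sleeve reads about 1.15–1.17 from the arm's position and about 1.12 from the top camera. The two differ by about 0.03–0.05 rad, but both lie in the 1.10–1.22 range. The knob force while moving was 8.1 N, which fits about 12 N a pad.

**Last pictures:** The flask is upright and centred. The two front jaws can be seen on its foot; the third is mostly hidden behind it. Compared with the first top picture, only the arm, the flask, and the chuck's jaws and lever changed; the beaker, sherds and brush in view are where they were. The robot is clear of everything.

**What went less cleanly:**
- **Neck grip:** It took three closings. At the final height the fingers stopped at about 33 mm, wider than the bare neck, so the pads seemed to sit on the lip flare or the shoulder. The flask did not slip.
- **Lever release:** I let go of the knob with about 7 N still on it, because my last small move closed it slightly further instead of backing off.

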